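# Lower the ratcheted magnifier lamp to its height clip

### The job

Lower the magnifier lamp so that the red collar on its arm comes to rest at the height of the green clip on the mast. To do so, press the stand's yellow thumb pad down gently, which lifts the ratchet pawl clear of the toothed wheel and lets the drum turn back under the lamp's weight; then let go of the pad in time, so that the pawl drops into the teeth and holds the lamp there. Do not touch the lamp itself, and leave the other things on the bench where they are.

Things in the scene. Friction and masses are not known exactly. Their poses are not given: they have to be found in the camera images.
- lamp_base: Fixed lamp stand: dark base plate 120 x 300 x 12 mm, white upright plate. Origin on the plate's underside; z up, x along the drum's axle, which lies 130 mm straight above the origin. Lamp arm on the +y side, pawl and thumb pad on the -y side; nothing overhangs the pad. The stand and all on it take harm if pushed with more than 18 N.
- lever_end (a point): On top of the dark steel pawl lever, under the middle of the yellow thumb pad, 60 mm to -y of the pawl's pivot; 160 mm above the bench while the pawl is down. The pad, 34 (stand's x) x 30 (stand's y) x 8 mm, sits on a set screw: its top lies 11 to 31 mm above this point; how high differs each time and is not measured, so feel for it. Press its middle straight down.
- pawl (a joint): Lift angle of the pawl, rad: 0 = fully down in the teeth, clear of them above about 0.095, hard stop at 0.125. At the pad: about 6 mm of travel to come clear, 7.5 mm to the stop. Pressing takes about 3 N at first, 4 to 10 N to come clear under load; at the stop the force climbs steeply. Let go, it snaps down by its spring.
- drum (a joint): How far the drum, with toothed wheel and lamp, has turned back, rad; grows as the lamp sinks, bottom stop 1.47. The pawl holds it only at steps of 0.2244 rad (28 teeth), counted from its value at the start. With the pawl up a damper lets it sink at 0.05 to 0.2 rad/s, quicker as the arm nears level; pawl let go between steps: it sinks on to the next and is held. It cannot be wound up again.
- red_collar (a point): Centre of the red collar on the black lamp arm, 140 mm from the drum's axle; its height above the stand's origin is 130 mm + 140 mm x sin(1.047 - drum value). It begins 20 mm or more above the clip.
- green_clip: Green clip, 22 x 22 x 44 mm tall, fixed on the aluminium mast beside the lamp arm; origin at its centre; its height differs each time. The red collar's centre must end within the clip's height (no more than 22 mm above or below its centre); at least one of the pawl's steps always lies there.
- lamp: The lamp: black arm with a white ring head (120 mm across) and glass lens, carried by the drum; origin on the drum's axle, y along the arm. Not to be touched.
- phone: Loose black phone, 146 x 71 x 9 mm, lying under the lamp. Leave alone.
- flux_bottle: Loose white bottle with red cap, 32 mm across, 75 mm tall, beside the stand. Leave alone.
- screwdriver: Loose red screwdriver, 140 mm long, lying on the mat. Leave alone.
- solder_spool: Loose steel spool, 56 mm across, 38 mm tall. Leave alone.
- mug: Loose white mug, 76 mm across, 90 mm tall. Leave alone.
- meter: Loose yellow meter, 140 x 70 x 38 mm. Leave alone.
- circuit_board: Loose green circuit board, 100 x 45 x 6 mm. Leave alone.

How it is judged:
By the outcome, as a careful person would: the job done as asked, in the order asked, and still so for the second after the job is handed in, with the robot touching nothing.
It also fails if it takes over 54 s, if anything falls off the work surface, if the arm or the gripper's body presses on something with over 40 N, if the wrist force passes 120 N, or if a joint passes its speed limit or range.

### The arm

A 6-joint arm with a two-finger parallel gripper is mounted at the origin on the work surface. World frame = base frame: x ahead of the robot, y to its left, z up, the work surface at z = 0. Lengths are in mm, angles in rad, forces in N, time in s.
With the tool pointing down it reaches from about 350 to 1000 mm from the base axis. Payload 7.1 kg.
Tool frame: the origin (TCP) lies midway between the tips of the shut fingers; the grasp point (between the pads) lies 19 mm behind it; z points along the fingers, y is the line along which they close (so a half turn about z gives the same grasp; the last joint's range is limited). The gripper opens to 85 mm and grips with 20 to 120 N. Pads are 22 mm wide; open, the fingers measure 114 mm over their backs; the gripper's body (76 mm by 85 mm) begins 54 mm behind the grasp point. The pads swing forward as they close: fully open they stand 13 mm farther back than shut.
Start: joints at [-1.256, 0.423, 1.63, -0, 1.089, -0.019], TCP at [204.789, -590.48, 231.319] pointing down, gripper open.
Joint ranges: [-3, 3], [-0.9, 2.11], [0.09, 2.58], [-1.31, 4.45], [0.11, 2.69], [-2.54, 2.54]. Speed limits (rad/s): [2.39, 2.39, 3.01, 3.14, 3.14, 3.14].

### API

Orientations are given as a rotation vector (axis times angle).
In Python, from workcell import bot, grip, kin, cams, hand_in, telemetry gives the robot as it stands. Calls block until the motion is done:
- bot.reach(position, orientation): joint-space move of the TCP to a pose.
- bot.move_l(position, frame=None, speed=150): straight line of the TCP; frame=None keeps the orientation; speed is the mean speed in mm/s.
- bot.set_joints(angles): joint-space move.
- grip(opening, strength=None): finger opening in mm; strength is the grip in N (None keeps the last); returns when the fingers have stopped.
- bot.pause(seconds).
- kin.ik(position, orientation): joint angles nearest the present ones, or None.
- cams.read_camera(name): name is "scene" or "side" or "wrist"; returns the picture (384x512x3 uint8, red, green, blue); there is no depth.
- cams.get_calibration(name): a dict with "camera_matrix" (3x3 intrinsics, pixels), "R" (3x3) and "t" (3): a world point X has camera coordinates R X + t. Camera axes: x right, y down, z forward; pixel columns grow to the right and rows downward; lengths in mm; the calibration is good to about 2 mm. A picture is of the moment at which its call begins: read the wrist's pose just before it. get_calibration takes no time and is no camera call; for the wrist camera it gives the pose at the moment of the call.
A pose or a line that the arm cannot do raises bot.Unreachable and nothing moves.
- hand_in(): hands the job in; it is judged then, once.
Readings, each from a call of its own:
- telemetry.get_t(): time.
- telemetry.get_joints(): joint angles.
- telemetry.get_qd(): joint speeds.
- telemetry.get_joint_torque(): joint torques, N m.
- telemetry.get_tool_pos(): TCP position.
- telemetry.get_ee_rot(): TCP orientation.
- telemetry.get_ft_force(): force on the tool from outside, world axes, zero at the start.
- telemetry.get_wrist_torque(): the same for the moment, N m.
- telemetry.get_width(): finger opening in mm.
- telemetry.get_grip_force(): force on a finger pad.
Only numpy, scipy, OpenCV 4.12 (cv2) and the standard library are available. Lean on these libraries where they do the work, as an engineer would, in place of code of your own. Each camera call takes 0.05 s, during which the arm holds its last target. There are 200 camera calls.

## Working session

There is one attempt and no reset: what is moved stays moved. The work goes in short steps, each a Python script; the robot and the scene stay as the last script left them, time stands still between calls to the robot, and variables do not carry over. Pictures are saved under pics/ and viewed, at most 10 in all, crops included, and the job is handed in when it is done.

```bash
mkdir -p pics; python3 - <<'E'
from workcell import bot, grip, kin, cams, hand_in, telemetry
import cv2
for n in ("scene","side"):
    im=cams.read_camera(n); cv2.imwrite(f"pics/{n}0.png",cv2.resize(im[:,:,::-1],(800,600),interpolation=cv2.INTER_CUBIC))
    c=cams.get_calibration(n); print(n,(-c["R"].T@c["t"]).round(),c["camera_matrix"][0])
print(telemetry.get_t(),telemetry.get_ee_rot())
E
```

```text
scene [1485.  -70. 1376.] [479.21444083   0.         256.37247513]
side [-189.  638.  927.] [436.43222286   0.         259.44935893]
0.1 [-3.09665912e+00 -5.21609943e-01  2.69647994e-04]
```

View pics/scene0.png

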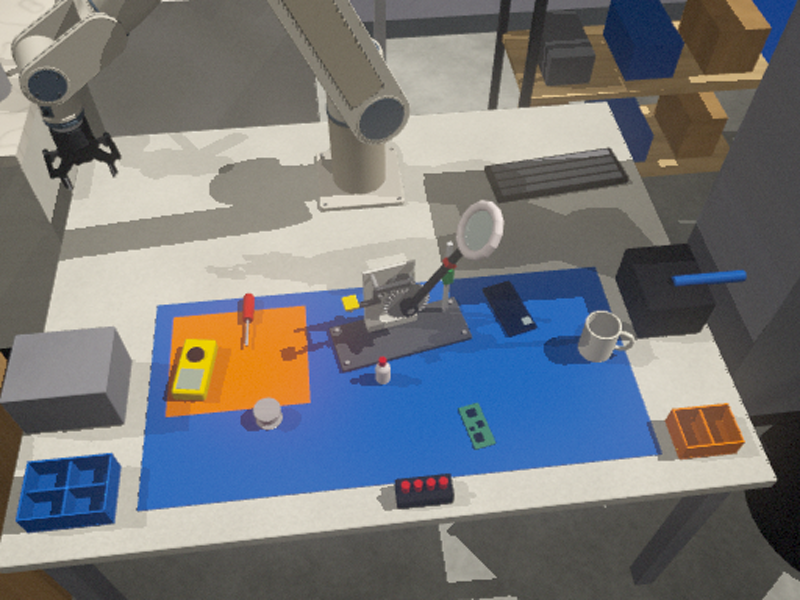

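View pics/side0.png

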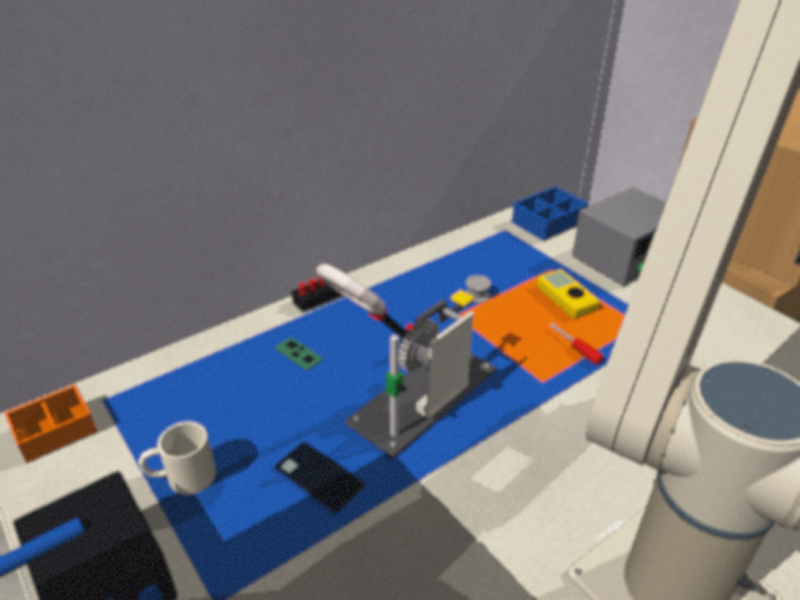

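The scene view shows the yellow pad at (350,302), the collar at (448,265) and the green clip at (448,278). In the side view the pad is at (462,299), the collar at (408,328) and the clip at (394,383). All of these are in the 800x600 scale.

```bash
cat > h.py <<'E'
from workcell import bot, grip, kin, cams, hand_in, telemetry
import cv2, numpy as np
def blob(im,col,c,r):
    h=cv2.cvtColor(im,cv2.COLOR_RGB2HSV).astype(int); H,S,V=h[...,0],h[...,1],h[...,2]
    m={'y':abs(H-29)<7,'g':abs(H-65)<22,'r':(H<8)|(H>172)}[col]&(S>120)&(V>50)
    k=np.zeros_like(m); c=np.array(c,int); k[c[1]-r:c[1]+r,c[0]-r:c[0]+r]=1
    ys,xs=np.nonzero(m&k); return (np.array([xs.mean(),ys.mean()]),len(xs),xs.min(),xs.max(),ys.min(),ys.max()) if len(xs) else None
def ray(cal,p):
    d=cal["R"].T@np.linalg.inv(cal["camera_matrix"])@[p[0],p[1],1]; return -cal["R"].T@cal["t"],d/np.linalg.norm(d)
def onz(cal,p,z):
    o,d=ray(cal,p); return o+d*(z-o[2])/d[2]
def tri(rs):
    A=[np.eye(3)-np.outer(d,d) for o,d in rs]; X=np.linalg.solve(sum(A),sum(a@o for a,(o,d) in zip(A,rs)))
    return X.round(1),[round(float(np.linalg.norm(a@(X-o))),1) for a,(o,d) in zip(A,rs)]
def proj(cal,X):
    q=cal["camera_matrix"]@(cal["R"]@np.asarray(X,float)+cal["t"]); return q[:2]/q[2]
E
python3 - <<'E'
from h import *
s=.64; ims={n:cams.read_camera(n) for n in("scene","side")}; C={n:cams.get_calibration(n) for n in ims}
for nm,col,a,b in(("pad",'y',(350,302),(462,299)),("collar",'r',(448,265),(408,328)),("clip",'g',(448,278),(394,383))):
    A=blob(ims["scene"],col,np.array(a)*s,12);B=blob(ims["side"],col,np.array(b)*s,14)
    print(nm,A,B, tri([ray(C["scene"],A[0]),ray(C["side"],B[0])]) if A and B else '')
for p in((342,370),(471,338)): print(onz(C["scene"],np.array(p)*s,12).round())
for p in((392,453),(494,368),(348,420)): print(onz(C["side"],np.array(p)*s,12).round())
a=ims["scene"][150:230,190:310,::-1]; b=ims["side"][160:290,200:330,::-1]
cv2.imwrite("pics/crops.png",np.hstack([cv2.resize(a,(400,267),interpolation=2),cv2.resize(b,(400,400),interpolation=2)[:267]]))
E
```

```text
pad (array([224.01315789, 193.23684211]), 76, np.int64(219), np.int64(229), np.int64(189), np.int64(198)) (array([295.5125, 190.65  ]), 80, np.int64(289), np.int64(302), np.int64(187), np.int64(195)) (array([546.3, -57.1, 169.9]), [1.3, 1.3])
collar (array([285.46153846, 167.69230769]), 13, np.int64(284), np.int64(291), np.int64(165), np.int64(170)) (array([262.        , 209.58333333]), 12, np.int64(260), np.int64(264), np.int64(208), np.int64(211)) (array([492.6, 129.1, 219.5]), [19.9, 19.9])
clip (array([287.5, 173. ]), 2, np.int64(287), np.int64(288), np.int64(173), np.int64(173)) (array([251.2       , 245.31818182]), 110, np.int64(247), np.int64(257), np.int64(239), np.int64(252)) (array([463.7, 162. , 142.8]), [1.2, 1.2])
[607. -86.  12.]
[556. 205.  12.]
[436. 182.  12.]
[ 488. -105.   12.]
[544. 201.  12.]
```

View pics/crops.png

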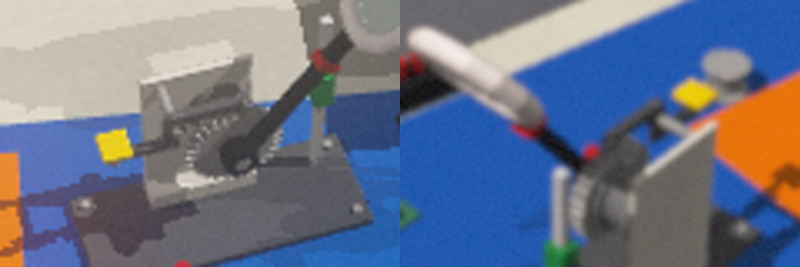

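```bash
python3 - <<'E'
from h import *
C={n:cams.get_calibration(n) for n in("scene","side")}
print("collar",tri([ray(C["scene"],(286.6,168.6)),ray(C["side"],(240.6,201.6))]))
yaw=np.arctan2(51,291)*.5+np.arctan2(52,287)*.5
x=np.array([np.cos(yaw),np.sin(yaw),0]);y=np.array([-x[1],x[0],0]);O=np.array([521.8,49,0]);print(yaw)
from scipy.optimize import least_squares
cor=[np.array([a,b,c]) for a in(-11,11) for b in(-11,11) for c in(-22,22)]
def res(p):
    P=[p+a*x+b*y+np.array([0,0,c]) for a,b,c in cor]
    s=np.array([proj(C["side"],q) for q in P]);t=np.array([proj(C["scene"],q) for q in P])
    # side box 246.5..257.5?, 238.5..252.5 ; scene: x centre 286.6, bottom 181.5
    return [s[:,1].min()-238.5,s[:,1].max()-252.5,s[:,0].min()-246.5,(t[:,0].min()+t[:,0].max())/2-286.8,t[:,1].max()-181.7]
r=least_squares(res,[460,160,140.]);print("clip",r.x,np.round(r.fun,1),"stand",x@(r.x-O),y@(r.x-O))
for k in range(7): print(k,130+140*np.sin(1.047-.2244*k))
for nm,P in(("pad",[546.3,-57.1,169.9]),("collar",tri([ray(C["scene"],(286.6,168.6)),ray(C["side"],(240.6,201.6))])[0])):
    P=np.array(P);print(nm,x@(P-O),y@(P-O))
g=kin.ik([546,-57,260],telemetry.get_ee_rot());print(g, kin.ik([546,-57,260],[np.pi,0,0]))
E
```

```text
collar (array([526.5, 146. , 238.8]), [1.4, 1.4])
0.1763679600155884
clip [465.33942951 157.11048428 138.11280201] [-3.3  3.5 -0.7 -1.  -0.2] stand -36.616193332846095 116.33970611007945
0 251.2297255802952
1 232.608398423423
2 208.84183375178097
3 181.12179190881693
4 150.83827801489983
5 119.50984098181608
6 88.70742677479308
pad 5.504162564911337 -108.7527663761204
collar 21.64622994736497 94.67064343853272
[-1.26168860e-01  2.78419651e-01  1.77277458e+00  9.68781004e-04
  1.09082172e+00  1.11036931e+00] [-1.25697582e-01  2.78234101e-01  1.77303261e+00 -4.44089210e-16
  1.09032595e+00  1.44509874e+00]
```

```bash
cat >> h.py <<'E'
from scipy.spatial.transform import Rotation as Rot
yaw=.176; xs=np.array([np.cos(yaw),np.sin(yaw),0]); ys=np.array([-xs[1],xs[0],0]); O=np.array([521.8,49,0])
def down(sgn=1):
    z=np.array([0,0,-1.]); y=sgn*xs; return Rot.from_matrix(np.c_[np.cross(y,z),y,z]).as_rotvec()
E
python3 - <<'E'
from h import *
c=cams.get_calibration("wrist"); R=Rot.from_rotvec(telemetry.get_ee_rot()).as_matrix()
print("cam in tool",(R.T@(-c["R"].T@c["t"]-telemetry.get_tool_pos())).round(), (c["R"]@R).round(2).tolist(),c["camera_matrix"][0])
for s in(1,-1): print(s,kin.ik([546,-57,260],down(s)))
# tilted look candidates: tool z mostly toward +x and down
for tilt in (.4,.6,.8,1.0):
  for s in(1,-1):
    z=np.array([np.sin(tilt),0,-np.cos(tilt)]);y=np.array([0,s,0.]);r=Rot.from_matrix(np.c_[np.cross(y,z),y,z]).as_rotvec()
    for p in([330,60,330],[380,-20,330],[350,60,400]): print(tilt,s,p,kin.ik(p,r) is not None)
E
```

```text
cam in tool [  71.    1. -142.] [[-0.0, 1.0, -0.0], [-0.96, -0.0, -0.27], [-0.27, 0.0, 0.96]] [330.49930229   0.         255.53074907]
1 [-1.25697582e-01  2.78234101e-01  1.77303261e+00 -4.44089210e-16
  1.09032595e+00 -3.01697582e-01]
-1 None
0.4 1 [330, 60, 330] True
0.4 1 [380, -20, 330] True
0.4 1 [350, 60, 400] True
0.4 -1 [330, 60, 330] True
0.4 -1 [380, -20, 330] True
0.4 -1 [350, 60, 400] True
0.6 1 [330, 60, 330] True
0.6 1 [380, -20, 330] True
0.6 1 [350, 60, 400] True
0.6 -1 [330, 60, 330] True
0.6 -1 [380, -20, 330] True
0.6 -1 [350, 60, 400] True
0.8 1 [330, 60, 330] True
0.8 1 [380, -20, 330] True
0.8 1 [350, 60, 400] True
0.8 -1 [330, 60, 330] True
0.8 -1 [380, -20, 330] True
0.8 -1 [350, 60, 400] True
1.0 1 [330, 60, 330] False
1.0 1 [380, -20, 330] False
1.0 1 [350, 60, 400] True
1.0 -1 [330, 60, 330] False
1.0 -1 [380, -20, 330] False
1.0 -1 [350, 60, 400] False
```

```bash
python3 - <<'E'
from h import *
grip(0)
tilt=.8; z=np.array([np.sin(tilt),0,-np.cos(tilt)]);y=np.array([0,1,0.]);r=Rot.from_matrix(np.c_[np.cross(y,z),y,z]).as_rotvec()
out=[]
for i,p in enumerate(([330,40,330],[330,80,370])):
    bot.reach(p,r) if i==0 else bot.move_l(p)
    c=cams.get_calibration("wrist"); im=cams.read_camera("wrist"); np.savez(f"w{i}.npz",im=im,K=c["camera_matrix"],R=c["R"],t=c["t"])
    out.append(cv2.resize(im[::-1,::-1,::-1],(400,300),interpolation=cv2.INTER_AREA))
cv2.imwrite("pics/w.png",np.hstack(out)); print(telemetry.get_t())
E
```

```text
3.9083
```

View pics/w.png

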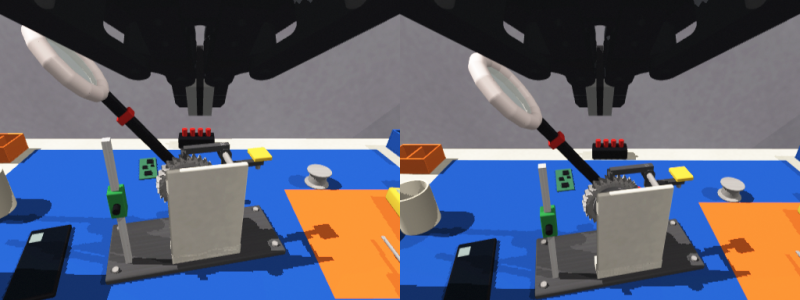

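The views are rotated 180° and clear. The clip is at (117,201) and (547,224), the collar at (125,115) and (556,140), and the pad at (260,155) and (680,173).

```bash
python3 - <<'E'
from h import *
W=[dict(np.load(f"w{i}.npz")) for i in(0,1)]
for w in W: w["camera_matrix"]=w["K"]
f=lambda u,v:(511-1.28*u,383-1.28*v)
for nm,col,a,b,r in(("pad",'y',(260,155),(280,173),25),("collar",'r',(125,115),(156,140),20),("clip",'g',(117,201),(147,224),32)):
    A=[blob(w["im"],col,f(*p),r) for w,p in zip(W,(a,b))]
    X,e=tri([ray(w,q[0]) for w,q in zip(W,A)]); print(nm,X,e,"stand",(xs@(X-O)).round(1),(ys@(X-O)).round(1),[list(map(int,q[1:])) for q in A])
    if nm=="clip":
        cor=[a*xs+b*ys+np.array([0,0,c]) for a in(-11,11) for b in(-11,11) for c in(-22,22)]
        P=[proj(W[0],X+k) for k in cor]; print("pred box",np.min(P,0),np.max(P,0))
E
```

```text
pad [545.8 -57.9 171.1] [0.1, 0.1] stand 4.9 -109.5 [[402, 164, 194, 176, 194], [410, 136, 167, 151, 170]]
collar [521.7 142.9 246.1] [0.1, 0.1] stand 16.3 92.5 [[294, 340, 362, 223, 246], [255, 301, 321, 193, 215]]
clip [470.6 156.7 137.3] [0.2, 0.2] stand -31.6 115.0 [[720, 329, 375, 105, 156], [561, 310, 332, 80, 121]]
pred box [347.28357991 103.15323763] [375.5760027  148.93519247]
```

```bash
cat >> h.py <<'E'
C0=np.array([521.7,142.9,246.1]); th0=np.arcsin((C0[2]-130)/140); A0=C0-140*(np.cos(th0)*ys+np.array([0,0,np.sin(th0)]))
ds=np.linspace(-.1,1.5,321); PT=[A0+140*(np.cos(th0-d)*ys+np.array([0,0,np.sin(th0-d)])) for d in ds]
CAL={n:cams.get_calibration(n) for n in("scene","side")}; PX={n:np.array([proj(CAL[n],p) for p in PT]) for n in CAL}
def track(n,guess):
    """turn since start, from red pixels near the predicted track"""
    im=cams.read_camera(n); h=cv2.cvtColor(im,cv2.COLOR_RGB2HSV).astype(int)
    m=((h[...,0]<9)|(h[...,0]>171))&(h[...,1]>110)&(h[...,2]>50)
    g=PX[n][np.argmin(abs(ds-guess))]; Y,X=np.nonzero(m); k=np.hypot(X-g[0],Y-g[1])<8
    if k.sum()<3: return None
    c=np.array([X[k].mean(),Y[k].mean()]); dd=np.linalg.norm(PX[n]-c,axis=1); i=dd.argmin(); return round(float(ds[i]),3),round(float(dd[i]),1),int(k.sum())
E
python3 - <<'E'
from h import *
W=[dict(np.load(f"w{i}.npz")) for i in(0,1)]
for z in(132,137,142):
    for w,col in zip(W,(361,318)):
        w["camera_matrix"]=w["K"];X=np.array([470.6,156.7,z]); cor=[a*xs+b*ys+np.array([0,0,c]) for a in(-11,11) for b in(-11,11) for c in(-22,22)]
        P=[proj(w,X+k) for k in cor]; h=cv2.cvtColor(w["im"],cv2.COLOR_RGB2HSV).astype(int)
        m=(abs(h[...,0]-65)<22)&(h[...,1]>110); m[:,:int(np.min(P,0)[0])-3]=0; m[:,int(np.max(P,0)[0])+3:]=0
        r=np.nonzero(m[60:170].sum(1)>3)[0]+60; print(z,np.min(P,0).round(),np.max(P,0).round(),r.min(),r.max())
print(track("scene",0),track("side",0))
bot.reach([420,-57,330],down()); bot.reach([547,-57,210],down())
print(telemetry.get_tool_pos(),telemetry.get_ft_force(),telemetry.get_t())
c=cams.get_calibration("wrist"); im=cams.read_camera("wrist"); cv2.imwrite("pics/above.png",im[:,:,::-1])
print(track("scene",0),track("side",0))
E
```

```text
132 [347. 100.] [375. 145.] 105 147
132 [310.  76.] [332. 119.] 80 165
137 [347. 103.] [376. 149.] 105 147
137 [310.  79.] [333. 122.] 80 165
142 [348. 106.] [376. 152.] 105 147
142 [310.  82.] [333. 126.] 80 165
(0.035, 1.8, 21) (0.05, 0.3, 19)
[546.22138913 -55.92786947 211.0872955 ] [-0.47446205  0.29381322  1.09616922] 5.6083
(0.04, 2.0, 20) (0.045, 0.2, 21)
```

View pics/above.png

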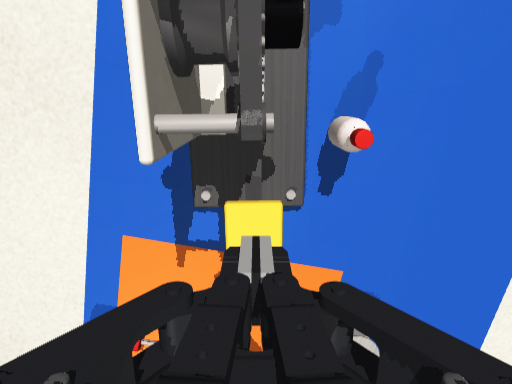

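Seen from above, the pad spans columns 225–282 with its far edge at row 201. The fingertips sit at column 257, so sideways is fine and I'll check the fore-aft position numerically.

```bash
python3 - <<'E'
from h import *
c=cams.get_calibration("wrist"); p=telemetry.get_tool_pos()
for z in(173,180):
    e=onz(c,(253.5,201),z); l=onz(c,(225,210),z); r=onz(c,(282,210),z)
    print(z,"edge",e.round(1),"width",np.linalg.norm(l-r).round(1),"centre",(e-15*ys).round(1))
    print(proj(c,[p[0],p[1],z]))
E
```

```text
173 edge [544.6 -43.4 173. ] width 33.0 centre [547.3 -58.2 173. ]
[253.2633857  223.02457194]
180 edge [544.3 -41.3 180. ] width 31.7 centre [546.9 -56.1 180. ]
[253.22860239 227.45279406]
```

```bash
python3 - <<'E'
from h import *
T=[547,-58]
bot.move_l([*T,196],speed=40); bot.pause(.4)
b=telemetry.get_ft_force(); print(b,telemetry.get_tool_pos(),telemetry.get_t())
z=196
while z>164:
    z-=.6; bot.move_l([*T,z],speed=12); f=telemetry.get_ft_force()[2]-b[2]
    if f>1.0:
        bot.pause(.1); f=telemetry.get_ft_force()[2]-b[2]
        print("touch?",z,telemetry.get_tool_pos()[2],f)
        if f>1.0: break
np.save("touch.npy",[z,b[2]]); print(z,telemetry.get_t(),telemetry.get_tool_pos(),track("scene",0),track("side",0))
E
```

```text
[-0.40818775  0.36494563  0.5040588 ] [547.08124745 -57.9877391  196.09744876] 6.6583
touch? 174.4000000000002 174.64398760855812 3.4354468408728422
174.4000000000002 15.7583 [547.1193998  -58.00876232 174.64398761] (0.075, 2.2, 14) (0.05, 0.1, 17)
```

```bash
python3 - <<'E'
from h import *
T=[547,-58]; z,b=np.load("touch.npy"); G=.05; log=[]
def look():
    global G
    r=track("side",G); r2=track("scene",G)
    if r and r[1]<4: G=r[0]
    F=telemetry.get_ft_force()[2]-b; log.append((round(telemetry.get_t(),2),round(float(telemetry.get_tool_pos()[2]),2),round(float(F),1),r,r2)); return F
z=170.5; bot.move_l([*T,z],speed=12); F=look(); moved=False
while z>165.5 and F<12 and G<.10 :
    z-=.4; bot.move_l([*T,z],speed=8); F=look()
    if F>12: break
t0=telemetry.get_t()
if F>12: z+=.2; bot.move_l([*T,z],speed=8)
while G<.05+.76 and telemetry.get_t()-t0<13:
    F=look()
    if F>14.5: z+=.4; bot.move_l([*T,z],speed=12)
    if G<.09 and telemetry.get_t()-t0>3: break
    bot.pause(.02)
if G>.7: bot.move_l([*T,200],speed=80)
bot.pause(.0); look()
for l in log[:14]+log[14:-3:8]+log[-3:]: print(*l)
E
```

```text
16.43 170.69 3.6 (0.055, 0.2, 19) (0.055, 2.1, 15)
16.78 170.06 1.5 (0.07, 0.1, 18) (0.105, 2.0, 13)
17.13 169.81 4.5 (0.095, 1.0, 8) (0.085, 1.6, 22)
17.48 169.35 4.0 (0.105, 2.9, 4) (0.12, 1.7, 21)
17.58 169.36 4.8 (0.08, 2.0, 6) (0.13, 1.6, 23)
17.7 169.37 4.9 (0.08, 0.6, 9) (0.145, 1.7, 22)
17.82 169.32 4.6 (0.09, 0.2, 12) (0.15, 1.4, 22)
17.93 169.31 4.1 (0.105, 0.1, 15) (0.175, 1.4, 23)
18.05 169.33 4.2 (0.12, 0.5, 15) (0.185, 1.4, 25)
18.17 169.33 4.7 (0.14, 0.5, 21) (0.21, 1.6, 24)
18.28 169.29 4.1 (0.15, 0.1, 22) (0.21, 1.3, 24)
18.4 169.32 4.4 (0.17, 0.2, 23) (0.225, 1.3, 25)
18.52 169.33 4.9 (0.18, 0.0, 23) (0.25, 1.3, 25)
18.63 169.34 3.2 (0.195, 0.1, 26) (0.265, 1.3, 27)
18.75 169.32 4.0 (0.215, 0.2, 29) (0.29, 1.4, 24)
19.68 169.31 4.8 (0.345, 0.1, 40) (0.415, 1.0, 28)
20.62 169.32 4.6 (0.465, 0.4, 43) (0.58, 0.6, 29)
21.55 169.3 4.2 (0.6, 0.5, 44) (0.71, 0.2, 30)
22.48 169.31 3.6 (0.74, 0.5, 47) (0.86, 0.1, 34)
22.83 169.29 5.2 (0.795, 0.7, 47) (0.915, 0.2, 30)
22.95 169.28 4.9 (0.81, 0.8, 46) (0.935, 0.4, 34)
23.6 199.51 -0.6 (0.865, 0.6, 46) (0.965, 0.5, 27)
```

```bash
python3 - <<'E'
from h import *
print(track("scene",.92),track("side",.86)); 
bot.move_l([500,-70,290],speed=200); print(telemetry.get_t(),track("scene",.95),track("side",.88))
tilt=.8; z=np.array([np.sin(tilt),0,-np.cos(tilt)]);y=np.array([0,1,0.]);r=Rot.from_matrix(np.c_[np.cross(y,z),y,z]).as_rotvec()
out=[]
for i,p in enumerate(([330,40,330],[330,80,370])):
    bot.reach(p,r) if i==0 else bot.move_l(p)
    c=cams.get_calibration("wrist"); im=cams.read_camera("wrist"); np.savez(f"v{i}.npz",im=im,K=c["camera_matrix"],R=c["R"],t=c["t"])
    out.append(cv2.resize(im[::-1,::-1,::-1],(400,300),interpolation=cv2.INTER_AREA))
cv2.imwrite("pics/v.png",np.hstack(out)); print(telemetry.get_t(),track("scene",.95),track("side",.88))
E
```

```text
(0.985, 0.6, 31) (0.865, 0.7, 47)
24.3583 (0.985, 0.6, 30) (0.865, 0.6, 48)
26.025 (0.98, 0.5, 30) (0.865, 0.6, 48)
```

View pics/v.png

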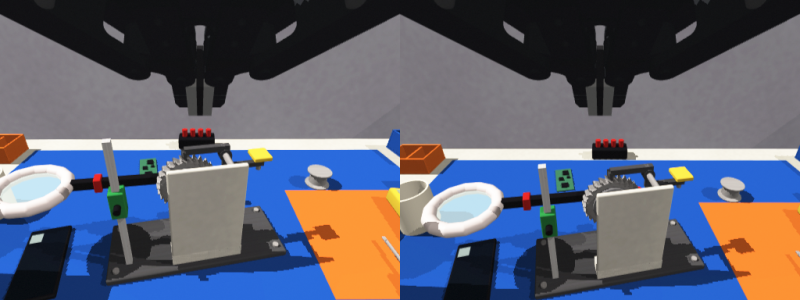

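The collar is at rest at (97,183) and (526,201), a little beyond the clip. I'll check its height.

```bash
python3 - <<'E'
from h import *
W=[dict(np.load(f"v{i}.npz")) for i in(0,1)]
for w in W: w["camera_matrix"]=w["K"]
f=lambda u,v:(511-1.28*u,383-1.28*v)
A=[blob(w["im"],'r',f(*p),16) for w,p in zip(W,((97,183),(126,201)))]
print(tri([ray(w,q[0]) for w,q in zip(W,A)]),[list(map(int,q[1:])) for q in A])
S={n:cams.read_camera(n) for n in("scene","side")}
h={n:cv2.cvtColor(S[n],cv2.COLOR_RGB2HSV) for n in S}
q={n:blob(S[n],'r',PX[n][np.argmin(abs(ds-d))],8) for n,d in(("scene",.98),("side",.865))}
print(tri([ray(CAL[n],q[n][0]) for n in q])); print(telemetry.get_t(),telemetry.get_ft_force())
E
```

```text
(array([513.7, 200.5, 139.3]), [0.1, 0.1]) [[248, 380, 393, 138, 160], [221, 344, 355, 115, 137]]
(array([516.6, 200.4, 139.3]), [2.9, 2.9])
26.225 [-0.31209804  0.29622864 -0.56793319]
```

```bash
python3 -c "
from workcell import hand_in; print(hand_in())"
```

```text
the job is handed in; nothing more can be done
None
```

The lamp is lowered and handed in: the pawl holds the red collar about 139 mm above the bench, against a clip centre at about 137 mm (limit 22 mm either way). The highest pad force I logged was about 5 N, and the arm was clear of everything at hand-in, 26 s on the robot's clock.

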